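# Close an edge joint in a cam clamping board with the right packing block

## Robot

A 6-joint arm with a two-finger parallel gripper is mounted at the origin on a cart in front of the work surface, level with it; the furniture and walls round the work are solid. World frame = base frame: x ahead of the robot, y to its left, z up, the work surface at z = 0. Lengths are in m, angles in rad, forces in N, time in s.
With the tool pointing down it reaches from about 0.35 to 0.85 m from the base axis. Payload 8.1 kg.
Tool frame: the origin (TCP) lies at the very end of the fingers, on their centre line; the grasp point (between the pads) lies 19 mm behind it; z points along the fingers, y is the line along which they close (so a half turn about z gives the same grasp; the last joint's range is limited). The gripper opens to 93 mm and grips with 3 to 60 N. Pads are 15 mm wide; open, the fingers measure 128 mm over their backs; the gripper's body (75 mm by 188 mm) begins 65 mm behind the grasp point.
Start: joints at [-1.379, 0.13, 1.488, -0, 1.523, -0.085], TCP at [0.164, -0.577, 0.219] pointing down, gripper open.
Joint ranges: [-2.96, 2.96], [-0.89, 2.26], [0.02, 2.5], [-1.34, 4.48], [0, 2.73], [-2.66, 2.66]. Speed limits (rad/s): [2.39, 2.39, 2.79, 3.14, 3.14, 3.14].

## Interface

Orientations are given as a 3x3 rotation matrix whose columns are the frame's x, y, z axes.
In Python, from workcell import ctrl, jaws, planner, vision, job, monitor gives the robot as it stands. Calls block until the motion is done:
- ctrl.move_pose(position, orientation): joint-space move of the TCP to a pose.
- ctrl.move_straight(position, ori=None, rate=0.15): straight line of the TCP; ori=None keeps the orientation; rate is the mean speed in m/s.
- ctrl.move_joints(angles): joint-space move.
- jaws.command_gripper(opening, f_grip=None): finger opening in m; f_grip is the grip in N (None keeps the last); returns when the fingers have stopped.
- ctrl.pause(seconds).
- planner.ik(position, orientation): joint angles nearest the present ones, or None.
- vision.grab_frame(name): name is "side" or "top"; returns a dict with "pixels" (400x640x3 uint8, blue, green, red), "fov_y" (degrees; the focal length in pixels is half the picture's height over the tangent of half this angle, whatever the lens; pixels are square), "cx", "cy" (the principal point, pixels), "R" (3x3) and "t" (3): a world point X has camera coordinates R X + t. Camera axes: x right, y down, z forward; pixel columns grow to the right and rows downward; lengths in m; the calibration is good to about 2 mm. A picture is of the moment at which its call begins. There is no depth.
A pose or a line that the arm cannot do raises ctrl.Unreachable and nothing moves.
- job.finish_job(): hands the job in; it is judged then, once.
Readings, each from a call of its own:
- monitor.get_t(): time.
- monitor.get_q(): joint angles.
- monitor.get_joint_velocities(): joint speeds.
- monitor.get_joint_torque(): joint torques, N m.
- monitor.get_eef_pos(): TCP position.
- monitor.get_tcp_rot(): TCP orientation.
- monitor.get_ft_force(): force on the tool from outside, world axes, zero at the start.
- monitor.get_ft_torque(): the same for the moment, N m.
- monitor.get_width(): finger opening in m.
- monitor.get_gripper_force(): force on a finger pad.
Only numpy, scipy, OpenCV 4.12 (cv2) and the standard library are available. Lean on these libraries where they do the work, as an engineer would, in place of code of your own. Each camera call takes 0.05 s, during which the arm holds its last target. There are 200 camera calls.

## Task

Clamp up the edge joint on the clamping board: slide the two walnut boards gently together and up against the fence until they stop, stand the one packing block of the right thickness in the gap between the near board and the cam, about centred on the cam, and swing the cam lever round until it holds the boards firmly. Leave the glue bottle, the mallet and the try square where they are.

Things in the scene. Friction and masses are not known exactly. Their poses are not given: they have to be found in the camera images.
- clamp_board: Clamping board fixed to the bench: plywood base 200 (its x) x 340 (its y) mm, 18 mm thick, from y = -160 to +180 mm; origin in the plane of the underside. At its +y end stands the fence, at its -y end the cam; the two boards lie loose between. The fence is a wooden bar along x, 36 mm wide, 24 high (knobs to 49 over the base), work face to -y, 105 to 131 mm from the origin: not reported.
- cam_pivot (a point): The cam's pivot, on the base's top at x = 0, y = -115 mm of clamp_board. The cam is a wooden disc of radius 22 mm, 2 to 18 mm over the base, its centre 6 mm off the pivot in the direction (q - 0.873 rad) from clamp_board's x axis, q being cam. So its front towards the boards stands 22 + 6 sin(q - 0.873) mm in +y from here: 17.4 mm open, 27.6 mm at the end of the swing.
- cam (a joint): Cam lever angle, rad, anticlockwise from above: 0 open (starts 0 to 0.15), 2.1 the end (stop dowel). The lever points to (q - 2.443 rad) from clamp_board's x axis, 18 mm wide, 4 to 16 mm over the base. It turns stiffly (2 N at the knob), stays where left and holds by friction. On a packing in its reach it binds before the end; 12 to 20 N sideways at the knob clamps well; else it ends loose.
- cam_knob (a point): Point inside the round upright knob at the end of the lever, 105 mm from the pivot, 40 mm over the base (z = 58 mm). The knob is 18 to 22 mm thick, 16 to 54 mm over the base. Pinch it from above in any direction (it turns between the fingers) or push it along its arc.
- far_board: Walnut board 96 x 148 x 13 mm, flat on the clamping board beside the fence, 2 to 7 mm off it and slightly askew. Origin at the centre of its underside; its x (96 mm width) points to the fence, y is its length.
- near_board: Walnut board 88 x 138 x 11 mm, flat between far_board and the cam, loose and slightly askew, a few mm off far_board. Origin at the centre of its underside; its x (88 mm width) points to the fence, y is its length. Pushed on its edge on the cam's side, 30 mm or more either side of the middle, it slides (under 5 N), takes far_board along and stops dead at the fence.
- packing_16: Pale wood packing block, 16 mm thick (its y), 80 mm long (its x), 50 mm tall, with a hanging hole; stands on the bench. Origin at the centre of its underside. One of four look-alikes, 16, 23, 30 and 37 mm thick. With the joint closed the gap from near_board to the open cam is 19 to 44 mm; the right block is the thickest that drops in with 1 to 2 mm to spare.
- packing_23: Pale wood packing block, 23 mm thick (its y), 80 mm long (its x), 50 mm tall, with a hanging hole; stands on the bench. Origin at the centre of its underside. One of four look-alikes, 16, 23, 30 and 37 mm thick.
- packing_30: Pale wood packing block, 30 mm thick (its y), 80 mm long (its x), 50 mm tall, with a hanging hole; stands on the bench. Origin at the centre of its underside. One of four look-alikes, 16, 23, 30 and 37 mm thick.
- packing_37: Pale wood packing block, 37 mm thick (its y), 80 mm long (its x), 50 mm tall, with a hanging hole; stands on the bench. Origin at the centre of its underside. One of four look-alikes, 16, 23, 30 and 37 mm thick.
- glue_bottle: Glue bottle, 49 mm across, 138 mm tall, standing. Origin at the centre of its underside. Bystander.
- mallet: Beech mallet lying, 92 x 204 x 55 mm. Origin below its middle. Bystander.
- try_square: Try square lying, 168 x 100 x 17 mm. Origin below its middle. Bystander.

How it is judged:
By the outcome, as a careful person would: the job done as asked, in the order asked, and still so for the second after the job is handed in, with the robot touching nothing.
It also fails if it takes over 72 s, if anything falls off the work surface, if the arm or the gripper's body presses on something with over 40 N, if the wrist force passes 120 N, or if a joint passes its speed limit or range.

## Working session

There is one attempt and no reset: what is moved stays moved. The work goes in short steps, each a Python script; the robot and the scene stay as the last script left them, time stands still between calls to the robot, and variables do not carry over. Pictures are saved under pics/ and viewed, at most 10 in all, crops included, and the job is handed in when it is done.

```bash
mkdir -p pics; ls
python3 - <<'E'
from workcell import ctrl, jaws, planner, vision, job, monitor
import cv2,numpy as np
for n in("side","top"):
    f=vision.grab_frame(n);cv2.imwrite(f"pics/{n}0.png",f["pixels"])
    R=np.array(f["R"]);print(n,f["fov_y"],f["cx"],f["cy"],R.round(3).tolist(),(-R.T@np.array(f["t"])).round(3))
print(monitor.get_t(),monitor.get_ft_force(),[k for k in f])
E
```

```text
pics
side 57.705721589255525 319.621742101728 199.3651331722414 [[-0.866, -0.499, 0.01], [-0.189, 0.311, -0.931], [0.462, -0.809, -0.364]] [-0.003  0.947  0.536]
top 52.072951584823215 322.4786235302468 197.0528645444141 [[-0.012, -1.0, -0.011], [-0.988, 0.014, -0.155], [0.155, 0.009, -0.988]] [ 0.373 -0.114  1.529]
0.1 [-0.0353419  -0.37847259  0.70944209] ['pixels', 'fov_y', 'cx', 'cy', 'R', 't']
```

View pics/top0.png

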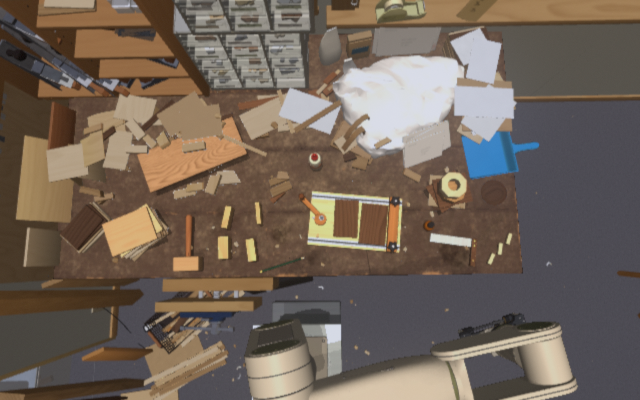

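View pics/side0.png

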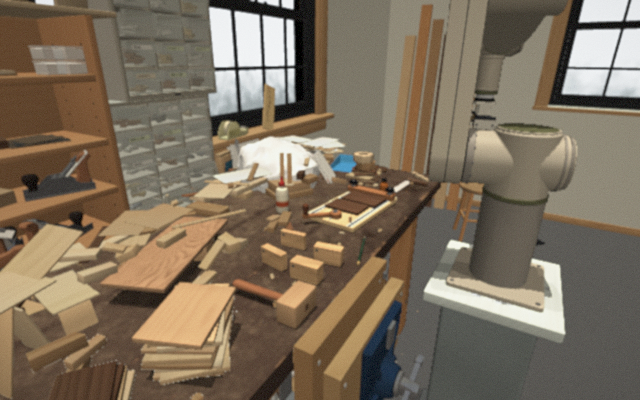

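The top view shows the clamping board at px (355,221) with the fence on the right and the cam on the left (knob ≈ (306,198)). The blocks are at ≈ (227,217), (258,213), (223,247) and (251,250). In the side view, the blocks are at ≈ (275–340, 230–285).

```bash
cat > h.py <<'E'
from workcell import ctrl, jaws, planner, vision, job, monitor
import cv2,numpy as np
def K(f):
    fl=200/np.tan(np.radians(f["fov_y"])/2);return fl
def cast(f,uv,z):
    R=np.array(f["R"]);t=np.array(f["t"]);c=-R.T@t
    uv=np.atleast_2d(uv);d=np.c_[(uv[:,0]-f["cx"])/K(f),(uv[:,1]-f["cy"])/K(f),np.ones(len(uv))]@R
    return c+d*((z-c[2])/d[:,2])[:,None]
def proj(f,X):
    p=np.atleast_2d(X)@np.array(f["R"]).T+np.array(f["t"]);return p[:,:2]/p[:,2:]*K(f)+[f["cx"],f["cy"]]
def crop(f,x,y,w,h,s,name):
    cv2.imwrite("pics/"+name,cv2.resize(f["pixels"][y:y+h,x:x+w],None,fx=s,fy=s,interpolation=cv2.INTER_CUBIC))
E
python3 - <<'E'
from h import *
f=vision.grab_frame("top");crop(f,300,185,110,70,7,"tclamp.png");crop(f,205,195,66,70,8,"tblk.png")
hsv=cv2.cvtColor(f["pixels"],cv2.COLOR_BGR2HSV)
for (u,v) in [(227,217),(258,213),(223,247),(251,250),(315,240),(330,200),(321,219),(394,222),(346,219),(374,223),(300,230)]: print(u,v,hsv[v,u])
m=cv2.inRange(hsv,(15,70,150),(30,180,255))
n,l,s,c=cv2.connectedComponentsWithStats(m[200:265,205:275])
for i in range(1,n):
    if s[i,4]>30:
        p=np.argwhere(l==i)[:,::-1]+[205,200]
        print(s[i],cv2.minAreaRect(p.astype(np.float32)),cast(f,p.mean(0),.05).round(3))
E
```

```text
227 217 [ 21 111 216]
258 213 [ 21 113 216]
223 247 [ 19 120 217]
251 250 [ 27  97 215]
315 240 [111  13 138]
330 200 [ 28  64 216]
321 219 [  7  21 155]
394 222 [ 13 164 205]
346 219 [ 13 136 116]
374 223 [ 12 133 113]
300 230 [ 12  94 106]
[50  2  6 22 92] ((257.417236328125, 212.5069122314453), (21.342689514160156, 4.0692291259765625), 85.2363510131836) [[0.551 0.136 0.05 ]]
[ 16   6  10  22 136] ((225.72683715820312, 216.44143676757812), (6.076343536376953, 22.210084915161133), 12.094758033752441) [[0.538 0.252 0.05 ]]
[ 13  36  10  23 228] ((222.5, 247.0), (22.0, 9.0), 90.0) [[0.427 0.26  0.05 ]]
[ 41  38  10  24 185] ((250.42999267578125, 249.50997924804688), (22.627416610717773, 8.061017036437988), 81.8698959350586) [[0.417 0.159 0.05 ]]
```

View pics/tclamp.png

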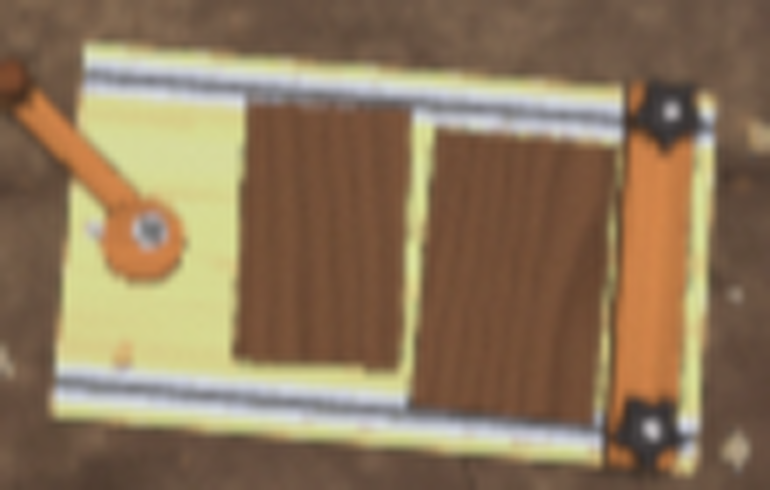

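View pics/tblk.png

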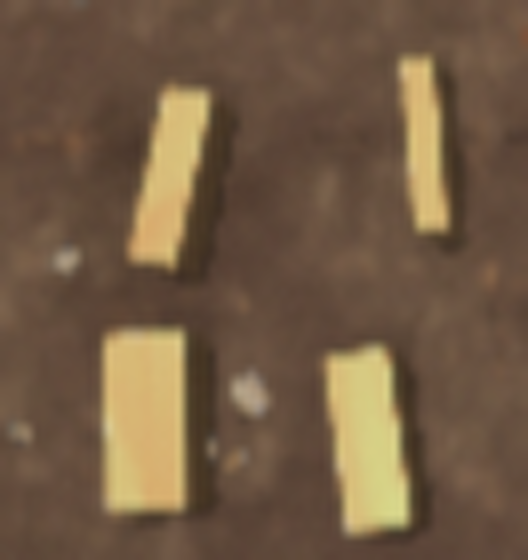

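Clamp crop: base corners at crop px (85,43), (52,415), (692,474) and (716,92), with gaps visible at the fence and between the two boards. In the block crop the widths order clearly: 16 = upper right, 23 = upper left, 30 = lower right, 37 = lower left. Next I'll compute the clamp pose and push the boards with both open fingers.

```bash
cat >> h.py <<'E'
import os,json
def B(p,z):  # board-frame mm xy -> world
    d=json.load(open("pose.json"));a=d["a"];c,s=np.cos(a),np.sin(a)
    return np.array([d["o"][0]+(c*p[0]-s*p[1])/1e3,d["o"][1]+(s*p[0]+c*p[1])/1e3,z])
def Binv(X):
    d=json.load(open("pose.json"));a=d["a"];c,s=np.cos(a),np.sin(a);v=(np.array(X[:2])-d["o"])*1e3
    return np.array([c*v[0]+s*v[1],-s*v[0]+c*v[1]])
def ang(): return json.load(open("pose.json"))["a"]
def down(yaw): # tool y (closing) along world yaw, pointing down; yaw or yaw+pi
    y=np.array([np.cos(yaw),np.sin(yaw),0]);z=np.array([0,0,-1.]);return np.c_[np.cross(y,z),y,z]
E
python3 - <<'E'
from h import *
f=vision.grab_frame("top")
cp=(np.array([[85,43],[52,415],[692,474],[716,92]])+.5)/7-.5+[300,185]
W=cast(f,cp,.018)[:,:2];M=np.array([[-100,-160],[100,-160],[100,180],[-100,180]])/1e3
print((W*1e3).round(1).tolist(),np.linalg.norm(W-np.roll(W,-1,0),axis=1))
mc=M-M.mean(0);wc=W-W.mean(0)
a=np.arctan2((mc[:,0]*wc[:,1]-mc[:,1]*wc[:,0]).sum(),(mc*wc).sum());Rm=np.array([[np.cos(a),-np.sin(a)],[np.sin(a),np.cos(a)]])
o=W.mean(0)-Rm@M.mean(0);json.dump({"a":a,"o":o.tolist()},open("pose.json","w"));print(a,o)
def q(x,y,z):return Binv(cast(f,(np.array([x,y])+.5)/7-.5+[300,185],z)[0]).round(1)
print("pivot",q(150,231,.04),"disc",q(143,238,.036),"knob",q(10,82,.072),"front",q(185,237,.036))
for p in[(247,98),(235,360),(400,370),(413,108)]:print("near",q(*p,.029))
for p in[(436,128),(413,405),(597,422),(617,148)]:print("far",q(*p,.031))
print("fence",q(626,148,.042),q(610,400,.042))
for yaw in(a,a+np.pi):
  for p in[(0,-80,.1),(0,-80,.023),(0,-10,.023)]:print(yaw,planner.ik(B(p[:2],p[2]),down(yaw)))
E
```

```text
[[634.4, -61.2], [436.6, -42.3], [401.9, -376.0], [603.2, -397.0]] [0.19862823 0.33557215 0.20245462 0.33727531]
3.043142457536963 [ 0.52000441 -0.20917391]
pivot [   0.7 -114.6] disc [   4.3 -118. ] knob [ -66.6 -192.4] front [  1.9 -96.2]
near [-75.2 -69.8]
near [ 63.2 -64.8]
near [61.  21.3]
near [-77.3  18. ]
far [-67.4  30.8]
far [78.6 29.3]
far [ 79.2 124.9]
far [-64.9 126.4]
fence [-63.7 129.5] [ 67.9 129.4]
3.043142457536963 None
3.043142457536963 None
3.043142457536963 None
6.184735111126756 [-3.35022894e-01  6.77054926e-02  1.77680767e+00 -4.44089210e-16
  1.29707949e+00 -2.36572698e-01]
6.184735111126756 [-3.35022894e-01  1.65518148e-01  1.82485681e+00 -4.44089210e-16
  1.15121770e+00 -2.36572698e-01]
6.184735111126756 [-4.57159142e-01  2.01093121e-01  1.78430608e+00 -4.44089210e-16
  1.15619345e+00 -3.58708946e-01]
```

```bash
cat > push.py <<'E'
from h import *
R=down(ang()-np.pi+2*np.pi)
jaws.command_gripper(.093,20)
X=-7
ctrl.move_pose(B((X,-88),.13),R);ctrl.move_straight(B((X,-88),.024),rate=.12)
ctrl.pause(.2);f0=np.array(monitor.get_ft_force());t0=np.array(monitor.get_ft_torque());n=(B((0,1),0)-B((0,0),0))*1e3
print("w",monitor.get_width(),"t",monitor.get_t(),f0.round(1))
y=-88
while y<-45:
    y+=1.0 if y<-74 else .5
    ctrl.move_straight(B((X,y),.024),rate=.025)
    F=np.array(monitor.get_ft_force())-f0;fn=-F@n
    p=Binv(monitor.get_eef_pos())
    if fn>1.5 or y>-66:print(round(y,1),p.round(2),fn.round(1),(np.array(monitor.get_ft_torque())-t0)[2].round(2))
    if fn>14:break
ctrl.pause(.3);F=np.array(monitor.get_ft_force())-f0
print("hold",-F@n,Binv(monitor.get_eef_pos()).round(2),monitor.get_t())
f=vision.grab_frame("top");crop(f,300,185,110,70,7,"tpush.png")
E
python3 push.py
```

```text
w 0.0930579687129879 t 3.7833 [ 0.6 -0.3 -0.8]
-69.0 [ -6.95 -69.01] 1.6 -0.03
-68.5 [ -6.98 -68.44] 2.1 -0.05
-66.0 [ -7.03 -65.94] 1.5 -0.09
-65.5 [ -7.   -65.43] 1.4 0.02
-65.0 [ -6.99 -64.96] 0.4 -0.02
-64.5 [ -7.03 -64.57] 2.2 -0.07
-64.0 [ -7.11 -64.46] 6.6 -0.14
-63.5 [ -7.15 -64.41] 7.0 -0.17
-63.0 [ -7.14 -64.38] 9.5 -0.2
-62.5 [ -7.15 -64.31] 13.3 -0.2
-62.0 [ -7.16 -64.27] 14.1 -0.2
hold 13.685056550810474 [ -7.16 -64.29] 13.5833
```

View pics/tpush.png

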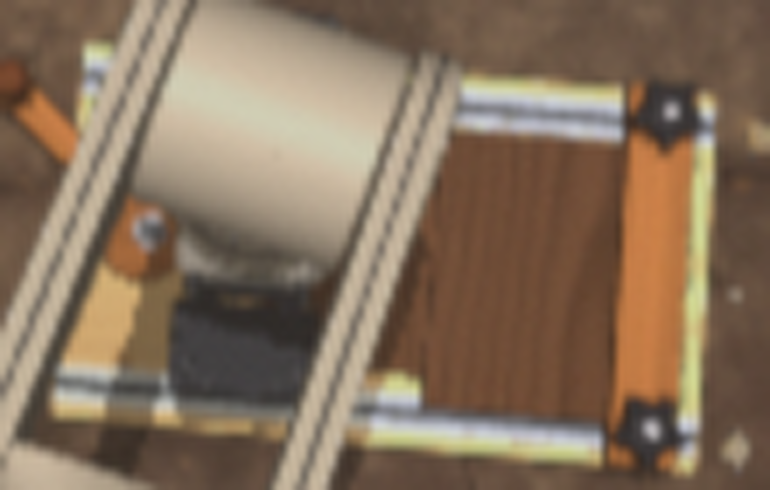

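The boards are closed up and against the fence (no gaps visible around crop columns 420–620). The contact edge at y ≈ −57 makes the gap about 40 mm, so the 37 mm block fits. I'll retreat, measure again and pick the block.

```bash
cat > pick.py <<'E'
from h import *
f=vision.grab_frame("top")
c=cast(f,(np.array([[104,330],[186,328],[186,512],[104,512]])+.5)/8-.5+[205,195],.05)
print((c*1e3).round(0).tolist());ctr=c.mean(0)
v=(c[0]+c[1]-c[2]-c[3]);yaw=np.arctan2(v[1],v[0])+np.pi/2;print("ctr",ctr,yaw)
ctrl.move_straight(B((-7,-72),.024),rate=.1);ctrl.move_straight(B((-7,-76),.16),rate=.25)
cands=[]
for y in(yaw,yaw-np.pi):
    q=planner.ik([*ctr[:2],.15],down(y))
    if q is not None:cands.append((abs(q[5]),y))
yaw=min(cands)[1];print(cands);R=down(yaw)
ctrl.move_pose([*ctr[:2],.15],R);jaws.command_gripper(.062,20)
f=vision.grab_frame("top");crop(f,300,185,110,70,7,"tgap.png")
g=cv2.cvtColor(f["pixels"],cv2.COLOR_BGR2GRAY).astype(np.float32)
for x in(-60,-40,-20,0,15,40):   # near_board cam-side edge by brightness profile along board y
    ys=np.arange(-90,-30,.5);uv=proj(f,np.array([B((x,y),.029) for y in ys])).astype(np.float32)
    p=cv2.remap(g,uv[:,0].reshape(1,-1),uv[:,1].reshape(1,-1),cv2.INTER_LINEAR)[0];th=(p[:10].mean()+p[-40:].mean())/2
    print(x,"edge",ys[np.argmax(p<th)],end="; ")
ctrl.move_straight([*ctr[:2],.028],rate=.15);jaws.command_gripper(0.02,25)
print("\nwidth",monitor.get_width(),monitor.get_gripper_force())
ctrl.move_straight([*ctr[:2],.13],rate=.2);print("width",monitor.get_width(),monitor.get_t())
E
python3 pick.py
```

```text
[[468.0, 279.0, 50.0], [469.0, 242.0, 50.0], [386.0, 240.0, 50.0], [387.0, 277.0, 50.0]]
ctr [0.42754574 0.25966033 0.05      ] 1.5965830464383728
[(np.float64(1.1533277908509527), np.float64(1.5965830464383728)), (np.float64(1.9882648627388404), np.float64(-1.5450096071514203))]
-60 edge -54.5; -40 edge -54.0; -20 edge -55.0; 0 edge -54.0; 15 edge -55.5; 40 edge -54.0; 
width 0.03698389930375646 24.913776218891144
width 0.03695349418736354 19.0417
```

View pics/tgap.png

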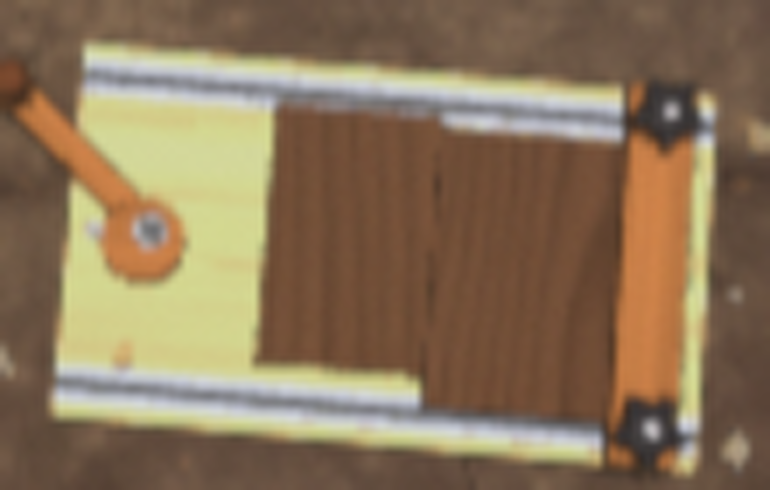

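The joint is closed and the board edge is straight at y ≈ −54 (camera) / −57 (contact). The width of 36.97 mm confirms I hold the 37 block. Placing it now.

```bash
cat > place.py <<'E'
from h import *
R=down(ang()-np.pi/2);P=(0,-77.5)
ctrl.move_pose(B(P,.13),R);ctrl.move_straight(B(P,.07),rate=.15)
ctrl.pause(.15);f0=np.array(monitor.get_ft_force());print("t",monitor.get_t())
for z in(.062,.056,.052,.049,.0475,.0467,.046):
    ctrl.move_straight(B(P,z),rate=.05);F=np.array(monitor.get_ft_force())-f0;print(z,F.round(1))
    if np.linalg.norm(F)>6:break
E
python3 place.py
```

```text
t 21.2417
0.062 [0.1 1.2 0.2]
0.056 [-0.2  0.5 -0.2]
0.052 [ 0.1  0.6 -0.6]
0.049 [-0.1  0.9 -1.1]
0.0475 [0.6 0.7 0.1]
0.0467 [ 0.1  0.6 -0.4]
0.046 [-2.4  2.2  6. ]
```

```bash
cat > knob.py <<'E'
from h import *
jaws.command_gripper(.046,20);z0=np.array(monitor.get_eef_pos())
ctrl.move_straight([z0[0],z0[1],.17],rate=.2)
PV=np.array([1,-116.5]);q=.155
def kn(q,z):return B(PV+105*np.array([np.cos(q-2.443),np.sin(q-2.443)]),z)
k=kn(q,.17);f=vision.grab_frame("top")
b=cast(f,[315,157],.13)[0];print("bottle",b.round(3),"knob",k.round(3))
R=down(ang()+q-.873-np.pi)
d=(b-k)[:2];print("along,across",d@R[:2,1],d@R[:2,0])
ctrl.move_pose(k,R);jaws.command_gripper(.048,40)
f=vision.grab_frame("top");crop(f,260,145,130,100,6,"tplaced.png")
f=vision.grab_frame("side");crop(f,270,165,130,75,6,"splaced.png")
print(monitor.get_t())
E
python3 knob.py; python3 -c "
import cv2,numpy as np
a=cv2.imread('pics/tplaced.png');b=cv2.imread('pics/splaced.png');s=cv2.resize(np.vstack([a,b]),None,fx=.56,fy=.56);cv2.imwrite('pics/both.png',s);print(s.shape)"
```

```text
bottle [ 0.735 -0.078  0.13 ] knob [ 0.607 -0.021  0.17 ]
along,across 0.12883638707818118 0.05468292126196818
26.8333
(588, 437, 3)
```

View pics/both.png

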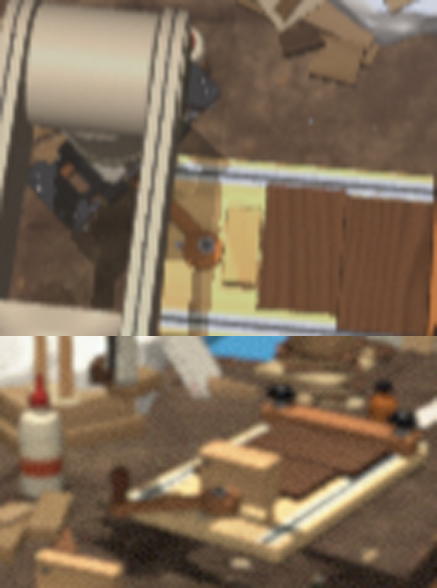

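The block stands upright in the gap between cam and near board, about centred on the cam (cam centre px (204,247), block centre ≈ (241,246)). Now swinging the lever.

```bash
cat > cam.py <<'E'
from h import *
PV=np.array([1,-116.5]);q=.155
def kn(q,z):return B(PV+105*np.array([np.cos(q-2.443),np.sin(q-2.443)]),z)
def tan(q):
    w=ang()+q-.873;return np.array([np.cos(w),np.sin(w),0])
def R(q):return down(ang()+q-.873-np.pi)
ctrl.pause(.15);f0=np.array(monitor.get_ft_force())
ctrl.move_straight(kn(q,.055),rate=.12)
print("down",(np.array(monitor.get_ft_force())-f0).round(1))
jaws.command_gripper(.0235,40);print("w",monitor.get_width(),(np.array(monitor.get_ft_force())-f0).round(1))
fine=False
while q<2.1:
    q+=.01 if fine else .05
    ctrl.move_straight(kn(q,.055),R(q),rate=.04 if fine else .07)
    F=np.array(monitor.get_ft_force())-f0;ft=-F@tan(q);p=Binv(monitor.get_eef_pos())-PV
    print(round(q,2),"qa",(np.arctan2(p[1],p[0])+2.443).round(3),"ft",ft.round(1),"fr",(F@np.cross(tan(q),[0,0,1])).round(1))
    if ft>5:fine=True
    if ft>15.5:
        ctrl.pause(.2);F=np.array(monitor.get_ft_force())-f0;ft=-F@tan(q);print("hold",ft)
        if ft>15:break
    if monitor.get_t()>58:break
print(monitor.get_t(),"w",monitor.get_width())
E
python3 cam.py
```

```text
down [ 0.9 -0.1  0.5]
w 0.023633486808695602 [ 2.7 -0.9  1.9]
0.21 qa 0.207 ft 1.1 fr 0.5
0.26 qa 0.258 ft 0.8 fr 0.5
0.3 qa 0.306 ft 1.1 fr -0.7
0.35 qa 0.355 ft 0.4 fr 1.0
0.4 qa 0.405 ft 0.5 fr 0.1
0.45 qa 0.455 ft 0.1 fr -0.5
0.51 qa 0.505 ft 0.8 fr -0.1
0.56 qa 0.555 ft 1.3 fr 0.3
0.61 qa 0.605 ft 1.1 fr -0.3
0.66 qa 0.655 ft 0.8 fr 0.1
0.71 qa 0.705 ft 1.0 fr -0.7
0.76 qa 0.755 ft 1.1 fr 0.4
0.81 qa 0.805 ft 0.3 fr -0.5
0.86 qa 0.855 ft 1.0 fr -0.8
0.91 qa 0.905 ft 2.0 fr 0.2
0.96 qa 0.955 ft 1.1 fr -0.8
1.01 qa 1.005 ft 0.2 fr -0.5
1.06 qa 1.055 ft 0.3 fr -0.5
1.11 qa 1.105 ft 1.3 fr 0.0
1.16 qa 1.151 ft 3.0 fr -0.4
1.21 qa 1.194 ft 7.0 fr -0.5
1.22 qa 1.198 ft 9.2 fr -1.0
1.23 qa 1.205 ft 11.5 fr -0.7
1.24 qa 1.213 ft 13.4 fr -0.3
1.25 qa 1.221 ft 12.6 fr -0.9
1.26 qa 1.23 ft 14.1 fr -0.8
1.27 qa 1.238 ft 15.4 fr -1.2
1.28 qa 1.246 ft 16.1 fr -1.4
hold 16.404893255042
35.9167 w 0.023703972295244635
```

Run:
```python
from h import *
src=open("cam.py").read().split("ctrl.pause(.15)")[0];exec(src)
ctrl.move_straight(kn(1.24,.055),R(1.24),rate=.04)
jaws.command_gripper(.045,20);p=np.array(monitor.get_eef_pos())
ctrl.move_straight([p[0],p[1],.17],rate=.15);print(np.array(monitor.get_ft_force()).round(1))
ctrl.move_pose([.35,.15,.25],R(1.24))
f=vision.grab_frame("top");crop(f,285,145,125,110,5,"tend.png");print(monitor.get_t())
```

```text
[ 0.3  0.6 -1.5]
38.6083
```

View pics/tend.png

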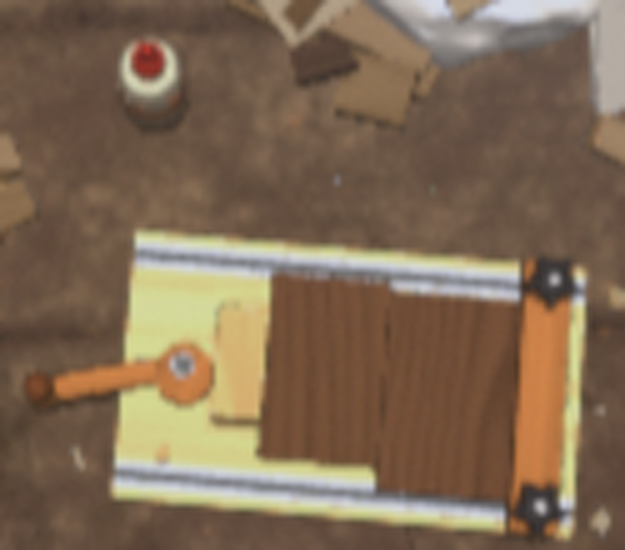

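The cam at px (185,370) presses the block (240,362) against the near board, the joint and fence are closed, and the bottle hasn't moved. Handing in.

```bash
python3 -c "
from workcell import job
print(job.finish_job())"
```

```text
the job is handed in; nothing more can be done
None
```

I handed the job in at about 39 s on the robot's clock: the joint is closed against the fence, the 37 mm packing block stands about centred on the cam, and the cam lever is clamped at about 16 N. The arm kept clear of the glue bottle, mallet and try square. The last picture shows the bottle unmoved; it did not cover the mallet and square.

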